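Close up a loaded gel frame rack

TASK

The gel frame rack is loaded and has to travel: swing its front bar shut until it snaps past the catch on the post and stays there when let go, then turn the winged cam lock on top of that post half a turn clockwise, all the way to its stop, so that its hook draws the bolt in and the bar sits tight against the posts. Leave the frames standing in their bays and do not shift the other things on the bench.

Things in the scene. Friction and masses are not known exactly. Their poses are not given: they have to be found in the camera images.
- rack: Plywood gel frame rack, fixed, 165 mm deep (x), 296 wide (y). Origin: under its middle on the bench; x to its back, so its open front looks along -x; z up. Two front posts 40 x 44 mm, 130 high, stand at x -55: hinge post at y -125, cam post at y +115. Between them are five slotted bays at y +44, +16, -12, -40, -68; frames in them reach z 140, the cam's wing z 189, nothing is higher.
- front_bar (a joint): Angle in rad of the wooden front bar, 18 mm thick, 30 tall (100 to 130 mm above the bench), 255 long from hinge to free end, swinging level about an upright pin. 0 = tight against both posts; grows as it swings out to the front, counter-clockwise from above. Starts at 0.55 to 1.2, limit 1.45. At angle a it points from the hinge along (-sin a, cos a) in the rack's x, y. Stays where left.
- catch (a point): Spring ball of the catch, on a steel bracket on the cam post's front, 92 mm above the bench, under the shut bar. From 0.09 to 0.05 rad the bar must be pushed over it (about 5 N at the bolt, 10 N at half length). Past it, let go, the bar stays near 0.03 rad, 7 mm proud at the bolt: a sprung rubber buffer keeps it off the post. Pressed further it springs back there; only the cam holds it at 0.
- bar_hinge (a point): Point on the hinge axis of the front bar, at the bar's mid-height (115 mm above the bench); fixed to the rack at its x -84, y -125 mm. Axes as the rack's.
- bar_push (a point): Point in the middle of the bar's outer (front) face, 120 mm from the hinge axis along the bar, 115 mm above the bench; moves with the bar. Its y axis runs along the bar to the free end, its x axis points inward through the bar's thickness, z up. Push here, along +x, to shut the bar.
- bar_bolt (a point): Upright steel bolt, 8 mm shank, 14 mm head, on the bar's free end, 240 mm from the hinge axis; its head reaches 149 mm above the bench. This point: on the shank, 140 mm above the bench.
- cam (a joint): Angle in rad of the steel cam lock on the cam post, on an upright axis at the rack's x -55, y +115 mm. 0 = open, grows clockwise from above to a stop at 3.14 = locked; starts at 0 to 0.25, stays where left, needs under 0.2 N m. Its spiral hook, 55 mm out at 134 to 144 mm above the bench, passes behind the caught bar's bolt from 0.7 rad and has drawn it in by 2.9; turned too early it bars the way.
- cam_grip (a point): Centre of the cam's wing grip, on its axis, 171 mm above the bench. The wing is an upright plate 46 mm long, 10 thick, 36 tall (153 to 189 mm above the bench), clear on all sides; its length is this point's x axis, which points to the rack's back with the cam at 0 and turns with it. Grip it across the 10 mm, fingertips no lower than 151 mm above the bench.
- gel_frame_0: Square aluminium gel frame, 125 x 125 mm, 4 thick, standing on edge in a bay. Origin: middle of its lower edge; x along the edge to the rack's back, z up.
- gel_frame_1: As gel_frame_0, in another bay.
- gel_frame_2: As gel_frame_0, in another bay.
- barn_leaf: Black steel barn door leaf lying flat on the bench in front of the rack, about 110 x 190 mm, 10 high at the hinge knuckles. Origin: middle of its underside. Not to be moved.
- thumbscrew: Brass thumbscrew standing on its head, 24 mm across, 34 high. Origin: underside centre. Not to be moved.
- lamp_base: Grey ceramic lamp base, 54 mm across with two steel lugs, 36 high, behind the rack. Origin: underside centre. Not to be moved.

How it is judged:
By the outcome, as a careful person would: the job done as asked, in the order asked, and still so for the second after the job is handed in, with the robot touching nothing.
It also fails if it takes over 67 s, if anything falls off the work surface, if the arm or the gripper's body presses on something with over 40 N, if the wrist force passes 120 N, or if a joint passes its speed limit or range.

ROBOT

A 6-joint arm with a two-finger parallel gripper is mounted at the origin on the work surface. World frame = base frame: x ahead of the robot, y to its left, z up, the work surface at z = 0. Lengths are in m, angles in rad, forces in N, time in s.
With the tool pointing down it reaches from about 0.35 to 0.85 m from the base axis. Payload 8.1 kg.
Tool frame: the origin (TCP) lies on the mounting face of the last link; the fingertips stand 186 mm ahead of it and the grasp point (between the pads) lies 167 mm ahead of it; z points along the fingers, y is the line along which they close (so a half turn about z gives the same grasp; the last joint's range is limited). The gripper opens to 93 mm and grips with 3 to 60 N. Pads are 15 mm wide; open, the fingers measure 128 mm over their backs; the gripper's body (75 mm by 188 mm) begins 65 mm behind the grasp point.
Start: joints at [1.221, 0.13, 1.488, -0, 1.523, -0.085], TCP at [0.157, 0.579, 0.405] pointing down, gripper open.
Joint ranges: [-2.96, 2.96], [-0.89, 2.26], [0.02, 2.5], [-1.34, 4.48], [0, 2.73], [-2.66, 2.66]. Speed limits (rad/s): [2.39, 2.39, 2.79, 3.14, 3.14, 3.14].

INTERFACE

Orientations are given as a rotation vector (axis times angle).
In Python, from plant import read_state, read_camera, camera_params, close_job gives the robot as it stands. The module is installed in compiled form; this text tells all that it offers.
- The arm moves only by the tool servo_tool, never from a script. Its argument "increments" is a list of rows, each an object with "slide": the shift along the tool's x, y, z in mm, a list of three; "dr": the turn, a rotation vector about the tool's x, y, z in rad, a list of three; "jaw": the closure, from 0 (fully open) to 1 (shut). In form: [{"slide": [x, y, z], "dr": [ax, ay, az], "jaw": jaw}, ...]. A call has 1 to 20 rows; each row is the pose to reach, as a shift and turn from the pose commanded when the call began, along the tool's axes at that moment; what a row does not reach only later rows make up. A row lasts 1/10 s, in which the tool goes at most 50 mm and 8.59 degrees, less where a joint would pass 70% of its speed; a pose out of reach is approached as far as the arm can. A call with a gripper value outside its range is refused whole. The fingers move at their own pace and stop on an object; "force" is the grip in N (left out, the last holds). Time passes only in rows, so rows that repeat a pose let the fingers close. It gives the time, the measured TCP pose, the force, the opening and the grip force at its end, in the units of the state.
- read_state(): the state, without advancing time (a new reading comes with each control period).
- read_camera(name): name is "scene" or "top"; returns (picture, depth): 384x512x3 uint8, red, green, blue; 384x512 float32, m along the optical axis (not along the pixel's ray), 0 where there is no reading.
- camera_params(name): a dict with "fx", "fy", "cx", "cy" (pixels), "rvec" (rotation vector, rad) and "tvec" (3), from world to camera coordinates, as OpenCV has them. Camera axes: x right, y down, z forward; pixel columns grow to the right and rows downward; lengths in m; the calibration is good to about 2 mm. A picture is of the moment at which its call begins. camera_params takes no time and is no camera call.
- close_job(): hands the job in; it is judged then, once.
The state is a dict: "t": time; "q": joint angles; "dq": joint speeds; "joint_torque": joint torques, N m; "tool_pos": TCP position; "orientation": TCP orientation; "force": force on the tool from outside, world axes, zero at the start; "wrist_torque": the same for the moment, N m; "opening": finger opening in m; "gripper_force": force on a finger pad.
Only numpy, scipy, OpenCV 4.12 (cv2) and the standard library are available. Lean on these libraries where they do the work, as an engineer would, in place of code of your own. Each camera call takes 0.05 s, during which the arm holds its last target. There are 200 camera calls.

## Working session

There is one attempt and no reset: what is moved stays moved. The work goes in short steps, Python scripts to look and compute and a tool call to move; the robot and the scene stay as the last step left them, time stands still between calls to the robot, and variables do not carry over. Pictures are saved under pics/ and viewed, at most 10 in all, crops included, and the job is handed in when it is done.

Besides the shell and the picture viewer there is one more tool, called after "Request:" as name(argument=value, ...) on one line, values as JSON. servo_tool: Moves the arm, as the interface text tells. Its arguments: {"type":"object","properties":{"increments":{"type":"array"},"force":{"type":"number"}},"required":["increments"]}

```bash
mkdir -p pics; cat > h.py <<'E'
import numpy as np, cv2
from plant import *
def look(n):
    im,d=read_camera(n); p=camera_params(n)
    R=cv2.Rodrigues(np.array(p["rvec"],float))[0]; t=np.array(p["tvec"],float)
    v,u=np.mgrid[0:384,0:512]
    c=np.dstack([(u-p["cx"])/p["fx"]*d,(v-p["cy"])/p["fy"]*d,d])
    W=(c-t)@R
    W[d==0]=np.nan
    return im,d,W,(p,R,t)
E
python3 - <<'E'
from h import *
for n in("top","scene"):
    im,d,W,(p,R,t)=look(n)
    cv2.imwrite(f"pics/{n}0.png",cv2.resize(im[...,::-1],(800,600),interpolation=cv2.INTER_CUBIC)); np.save(n+"W.npy",W); np.save(n+"I.npy",im)
    print(n,p,-R.T@t)
print(read_state())
E
```

```text
top {'fx': 388.25415731434373, 'fy': 388.25415731434373, 'cx': 253.17867256302816, 'cy': 192.28936515221136, 'rvec': array([ 2.08130405, -2.13919922,  0.15812008]), 'tvec': array([0.11047287, 0.60239016, 0.7963627 ])} [0.44972024 0.06771821 0.89578885]
scene {'fx': 448.80641517208466, 'fy': 448.80641517208466, 'cx': 250.27482922341832, 'cy': 190.61891147142822, 'rvec': array([ 1.17244761,  2.10235222, -1.17101238]), 'tvec': array([ 0.26039639, -0.19517924,  1.56705015])} [1.34726005 0.54490897 0.67045653]
{'t': 0.1, 'q': array([ 1.22058487e+00,  1.31101017e-01,  1.48913172e+00,  2.93497256e-05,
        1.52299479e+00, -8.54237133e-02]), 'dq': array([ 4.79853281e-04, -6.16456944e-04, -2.17454659e-03,  9.60655686e-05,
       -7.40037788e-04, -2.65842594e-04]), 'joint_torque': array([ 1.33720747e-03, -5.61338210e+01, -4.93099737e+01,  7.70279369e-02,
        2.90405669e-02, -3.02779131e-05]), 'tool_pos': array([0.15694313, 0.57891106, 0.40380414]), 'orientation': array([-4.14665274e-01, -3.11371986e+00,  2.49711455e-03]), 'force': array([ 0.62501795, -0.72524723, -0.75742732]), 'wrist_torque': array([-0.0495353 , -0.00133411, -0.00434398]), 'gripper_force': 0.0, 'opening': 0.09317207165147906}
```

View pics/top0.png

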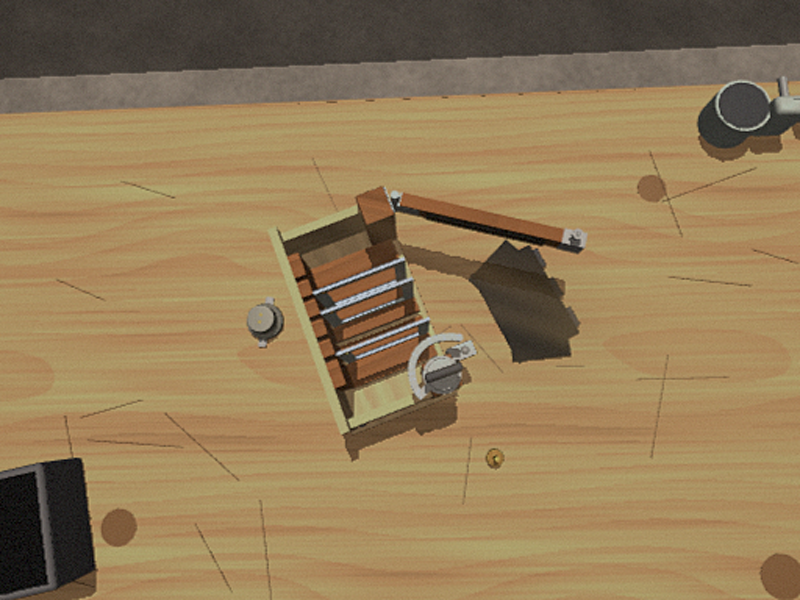

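View pics/scene0.png

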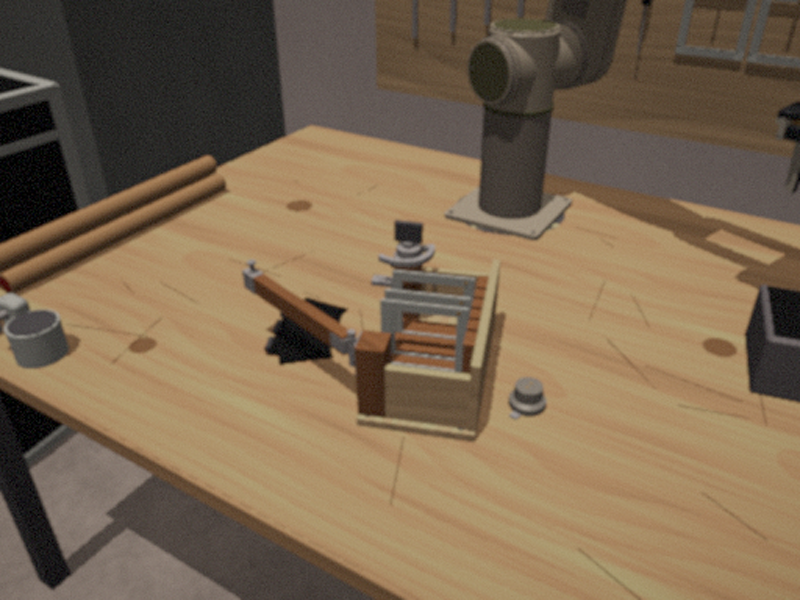

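The top view shows the open bar running from the hinge at about (395,200) to the bolt at (575,238). The cam wing is at (443,375), the thumbscrew at (495,458), and the barn leaf lies under the bar's path. The scene view agrees.

```bash
python3 - <<'E'
from h import *
W=np.load("topW.npy"); im=np.load("topI.npy"); p=camera_params("top")
R=cv2.Rodrigues(p["rvec"])[0];t=p["tvec"];C=-R.T@t
def ray(u,v,z):
    d=R.T@np.array([(u-p["cx"])/p["fx"],(v-p["cy"])/p["fy"],1]);return C+d*(z-C[2])/d[2]
s=.64
print("table z",np.nanmedian(W[200:230,430:470,2]))
for n,u,v,z in [("hinge",395,200,.13),("bolt",576,237,.149),("cam",443,375,.189),("hpost",375,204,.13),("backcornerN",276,231,.1),("screw",495,458,.034)]:
    print(n,ray(u*s,v*s,z).round(4),W[int(v*s),int(u*s)].round(3))
V,U=np.mgrid[0:384,0:512]
roi=(abs(U-443*s)<30)&(abs(V-375*s)<30)
m=roi&(W[...,2]>.178)
P=np.array([ray(u,v,.189)[:2] for u,v in zip(U[m],V[m])]); print("wing n",m.sum(),np.median(W[m],0))
r=cv2.minAreaRect(P.astype(np.float32)*1000);print(r); 
c=P.mean(0);e=np.linalg.svd(P-c)[2][0];print(c,"ang",np.arctan2(e[1],e[0]))
# bar
q=(W[...,2]>.118)&(W[...,2]<.14)&(U>405*s)&(U<560*s)&(V<245*s)&(V>190*s)
B=np.array([ray(u,v,.13)[:2] for u,v in zip(U[q],V[q])]);r=cv2.minAreaRect(B.astype(np.float32)*1000);print("bar",q.sum(),r)
c=B.mean(0);e=np.linalg.svd(B-c)[2][0];print(c,"ang",np.arctan2(e[1],e[0]))
print(cv2.boxPoints(r))
# bolt head
q=(W[...,2]>.141)&(W[...,2]<.16)&(abs(U-576*s)<12)&(abs(V-237*s)<12)
if q.sum():print("bolt",q.sum(),np.mean([ray(u,v,.149) for u,v in zip(U[q],V[q])],0))
cv2.imwrite("pics/crop1.png",cv2.resize(im[110:300,150:400,::-1],(790,600),interpolation=cv2.INTER_CUBIC))
E
```

```text
table z 0.00018084037627141963
hinge [0.727  0.0891 0.13  ] [0.726 0.091 0.132]
bolt [ 0.6626 -0.1389  0.149 ] [ 0.665 -0.138  0.147]
cam [0.4914 0.0371 0.189 ] [0.491 0.038 0.19 ]
hpost [0.7224 0.1158 0.13  ] [0.723 0.116 0.131]
backcornerN [0.6993 0.2545 0.1   ] [0.694 0.251 0.123]
screw [ 0.3856 -0.0364  0.034 ] [ 0.385 -0.036  0.024]
wing n 139 [0.49530523 0.03622047 0.18841851]
((495.27117919921875, 36.48613357543945), (10.13605785369873, 45.145118713378906), 18.023372650146484)
[0.49526867 0.03670909] ang -1.25201048491052
bar 1186 ((695.4468383789062, -23.521759033203125), (209.18331909179688, 26.981098175048828), 74.49478912353516)
[ 0.69589907 -0.02533534] ang 1.2959401323303057
[[ 654.4872  -120.70055]
 [ 680.4863  -127.9133 ]
 [ 736.4065    73.65703]
 [ 710.40735   80.86978]]
bolt 42 [ 0.66636556 -0.14170104  0.149     ]
```

View pics/crop1.png

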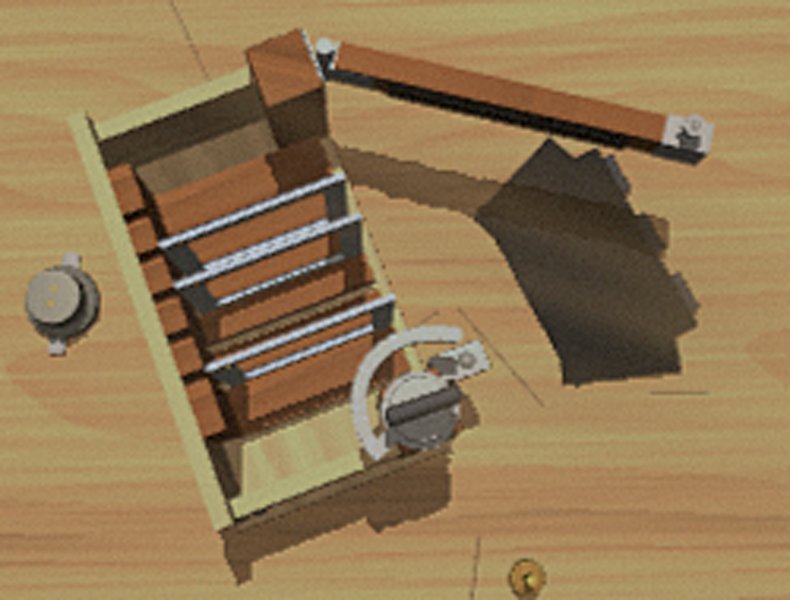

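The crop confirms the hinge pin at (325,46) and the bolt at (690,128). The wing is at (422,405) and is close to 0. My estimates in world coordinates:
- **Hinge:** about (0.734, 0.089)
- **Bolt:** 240 mm from the hinge, as specified
- **Rack yaw:** about 109°
- **Bar angle:** about 0.95 rad
- **Cam axis:** about (0.495, 0.0365)

The first move goes above the bar's outer side.

Request:
servo_tool(increments=[{"slide":[-243,-147,0],"dr":[0,0,0.02],"jaw":1},{"slide":[-729,-442,0],"dr":[0,0,0.02],"jaw":1},{"slide":[-729,-442,0],"dr":[0,0,0.02],"jaw":1},{"slide":[-729,-442,0],"dr":[0,0,0.02],"jaw":1},{"slide":[-729,-442,0],"dr":[0,0,0.02],"jaw":1},{"slide":[-729,-442,0],"dr":[0,0,0.02],"jaw":1},{"slide":[-729,-442,0],"dr":[0,0,0.02],"jaw":1},{"slide":[-729,-442,0],"dr":[0,0,0.02],"jaw":1},{"slide":[-729,-442,0],"dr":[0,0,0.02],"jaw":1},{"slide":[-729,-442,0],"dr":[0,0,0.02],"jaw":1},{"slide":[-729,-442,0],"dr":[0,0,0.02],"jaw":1},{"slide":[-729,-442,0],"dr":[0,0,0.02],"jaw":1},{"slide":[-729,-442,0],"dr":[0,0,0.02],"jaw":1},{"slide":[-729,-442,0],"dr":[0,0,0.02],"jaw":1},{"slide":[-729,-442,0],"dr":[0,0,0.02],"jaw":1},{"slide":[-729,-442,0],"dr":[0,0,0.02],"jaw":1},{"slide":[-729,-442,0],"dr":[0,0,0.02],"jaw":1},{"slide":[-729,-442,0],"dr":[0,0,0.02],"jaw":1},{"slide":[-729,-442,0],"dr":[0,0,0.02],"jaw":1},{"slide":[-729,-442,0],"dr":[0,0,0.02],"jaw":1}])

```text
t: 2.1
tool_pos: [0.7446, -0.0376, 0.4045]
orientation: [-0.445, -3.109, -0.001]
force: [0.4, 1.1, -0.7]
opening: 0.0008
gripper_force: 0.0
```

Request:
servo_tool(increments=[{"slide":[0,0,35],"dr":[0,0,0],"jaw":1},{"slide":[0,0,70],"dr":[0,0,0],"jaw":1},{"slide":[0,0,95],"dr":[0,0,0],"jaw":1},{"slide":[0,0,105],"dr":[0,0,0],"jaw":1},{"slide":[0,0,105],"dr":[0,0,0],"jaw":1}])

```text
t: 2.6
tool_pos: [0.744, -0.0369, 0.2988]
orientation: [-0.443, -3.108, -0.0]
force: [-0.3, -0.1, -0.3]
opening: 0.0006
gripper_force: 0.0
```

Request:
servo_tool(increments=[{"slide":[15,-1,0],"dr":[0,0,0],"jaw":1},{"slide":[27,-2,0],"dr":[0,0,0],"jaw":1},{"slide":[38,-3,0],"dr":[0,0,0.075],"jaw":1},{"slide":[47,-3,0],"dr":[0,0,0.15],"jaw":1},{"slide":[56,-3,0],"dr":[0,0,0.225],"jaw":1},{"slide":[65,-2,0],"dr":[0,0,0.3],"jaw":1},{"slide":[74,0,0],"dr":[0,0,0.375],"jaw":1},{"slide":[83,3,0],"dr":[0,0,0.45],"jaw":1},{"slide":[91,6,0],"dr":[0,0,0.525],"jaw":1},{"slide":[100,10,0],"dr":[0,0,0.6],"jaw":1},{"slide":[108,14,0],"dr":[0,0,0.675],"jaw":1},{"slide":[115,19,0],"dr":[0,0,0.75],"jaw":1},{"slide":[115,19,0],"dr":[0,0,0.75],"jaw":1}])

```text
t: 3.9
tool_pos: [0.6401, 0.0134, 0.303]
orientation: [1.552, 2.727, 0.003]
force: [0.2, -0.4, 0.5]
opening: 0.0006
gripper_force: 0.0
```

```bash
python3 - <<'E'
from h import *
im,d,W,_=look("top")
cv2.imwrite("pics/t2.png",cv2.resize(im[110:300,150:400,::-1],(790,600),interpolation=cv2.INTER_CUBIC))
s=read_state();print(s["force"],s["tool_pos"],s["q"])
E
```

```text
[ 0.28889182 -0.25316658  0.13997183] [0.64035373 0.01288482 0.30262897] [-5.99128301e-02  3.01441372e-01  1.48118041e+00  2.22237554e-05
  1.35495269e+00 -5.98611856e-01]
```

View pics/t2.png

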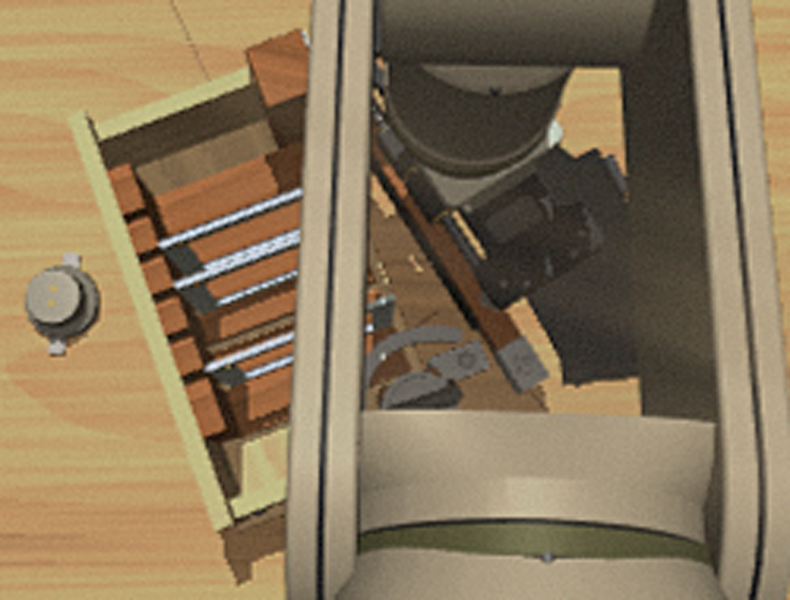

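The bar runs from (385,130) to its bolt at (522,362), so it is nearly shut with the fingers behind it. Next I push it slowly over the catch.

Request:
servo_tool(increments=[{"slide":[3,0,2],"dr":[0,0,0.025],"jaw":1},{"slide":[6,-1,2],"dr":[0,0,0.05],"jaw":1},{"slide":[9,-1,2],"dr":[0,0,0.075],"jaw":1},{"slide":[12,-1,2],"dr":[0,0,0.1],"jaw":1},{"slide":[14,-1,2],"dr":[0,0,0.115],"jaw":1},{"slide":[16,-1,2],"dr":[0,0,0.13],"jaw":1},{"slide":[17,-1,2],"dr":[0,0,0.14],"jaw":1},{"slide":[18,-1,2],"dr":[0,0,0.15],"jaw":1},{"slide":[19,-1,2],"dr":[0,0,0.155],"jaw":1},{"slide":[20,-1,2],"dr":[0,0,0.165],"jaw":1},{"slide":[20,-1,2],"dr":[0,0,0.165],"jaw":1}])

```text
t: 5.05
tool_pos: [0.6288, 0.0289, 0.2976]
orientation: [-1.775, -2.592, 0.0]
force: [0.2, 0.0, -0.4]
opening: 0.0007
gripper_force: 0.0
```

```bash
python3 - <<'E'
from h import *
s=read_state();print(s["force"],s["tool_pos"])
f=np.array([.734,.089])
import math
for yaw in (109.3,):
    y=math.radians(yaw); x=np.array([math.cos(y),math.sin(y)]);Y=np.array([-x[1],x[0]])
    r=s["tool_pos"][:2]-f;print("rack rel hinge",r@x,r@Y, math.degrees(0))
E
```

```text
[ 0.19920277  0.03493923 -0.4164866 ] [0.62876244 0.02885018 0.2975894 ]
rack rel hinge -0.021986925951387605 0.1192036890262334 0.0
```

Request:
servo_tool(increments=[{"slide":[1,0,0],"dr":[0,0,0],"jaw":1},{"slide":[2,0,0],"dr":[0,0,0],"jaw":1},{"slide":[3,0,0],"dr":[0,0,0],"jaw":1},{"slide":[3,0,0],"dr":[0,0,0],"jaw":1}])

```text
t: 5.45
tool_pos: [0.6278, 0.031, 0.2977]
orientation: [1.773, 2.592, -0.002]
force: [1.2, -6.7, -1.4]
opening: 0.0006
gripper_force: 3.6
```

Request:
servo_tool(increments=[{"slide":[1,0,0],"dr":[0,0,0],"jaw":1},{"slide":[2,0,0],"dr":[0,0,0],"jaw":1},{"slide":[2,0,0],"dr":[0,0,0],"jaw":1}])

```text
t: 5.75
tool_pos: [0.6273, 0.0323, 0.2977]
orientation: [1.773, 2.59, -0.003]
force: [4.4, -10.7, -2.7]
opening: 0.0005
gripper_force: 5.3
```

Request:
servo_tool(increments=[{"slide":[1,0,0],"dr":[0,0,0],"jaw":1},{"slide":[2,0,0],"dr":[0,0,0],"jaw":1},{"slide":[2,0,0],"dr":[0,0,0],"jaw":1}])

```text
t: 6.05
tool_pos: [0.6267, 0.0334, 0.2977]
orientation: [1.773, 2.589, -0.004]
force: [4.1, -14.0, -4.4]
opening: 0.0002
gripper_force: 7.1
```

```bash
python3 - <<'E'
from h import *
im,d,W,_=look("scene"); im2,_,W2,_=look("top")
a=cv2.resize(im[120:280,140:340,::-1],(400,320),interpolation=cv2.INTER_CUBIC)
b=cv2.resize(im2[180:260,240:340,::-1],(400,320),interpolation=cv2.INTER_CUBIC)
cv2.imwrite("pics/t3.png",np.hstack([a,b]))
E
```

```text
(no output)
```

View pics/t3.png

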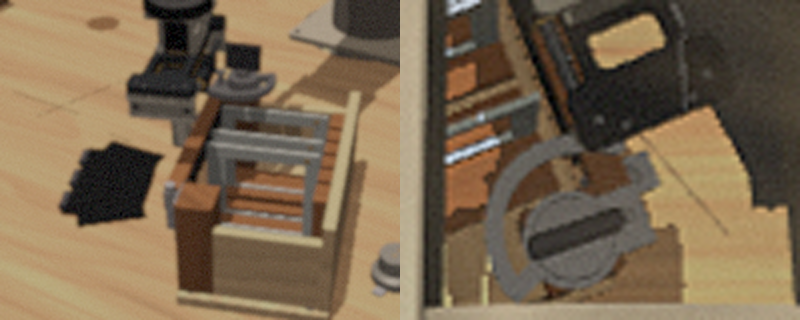

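Too little of the bar shows in this view. I'll back off and test whether it stays put.

Request:
servo_tool(increments=[{"slide":[-20,0,0],"dr":[0,0,0],"jaw":1},{"slide":[-50,0,0],"dr":[0,0,0],"jaw":1},{"slide":[-90,0,-30],"dr":[0,0,0],"jaw":1},{"slide":[-140,0,-70],"dr":[0,0,0],"jaw":1},{"slide":[-190,0,-105],"dr":[0,0,0],"jaw":1},{"slide":[-240,0,-105],"dr":[0,0,0],"jaw":1},{"slide":[-260,0,-105],"dr":[0,0,0],"jaw":1},{"slide":[-260,0,-105],"dr":[0,0,0],"jaw":1}])

```text
t: 6.95
tool_pos: [0.7209, -0.2129, 0.4023]
orientation: [1.779, 2.588, -0.001]
force: [1.0, 0.8, 0.1]
opening: 0.0005
gripper_force: 0.0
```

```bash
cat > m.py <<'E'
from h import *
import sys
im,d,W,(p,R,t)=look("top");C=-R.T@t
def ray(u,v,z):
    k=R.T@np.array([(u-p["cx"])/p["fx"],(v-p["cy"])/p["fy"],1]);return (C+k*(z-C[2])/k[2])[:2]
print(read_state()["tool_pos"],read_state()["force"])
cv2.imwrite(sys.argv[1],cv2.resize(im[110:270,220:390,::-1],(636,600),interpolation=cv2.INTER_CUBIC))
y=np.radians(109.3);X=np.array([np.cos(y),np.sin(y)]);Y=np.array([-X[1],X[0]]);H=np.array([.734,.089])
V,U=np.mgrid[0:384,0:512]
P=np.array([ray(u,v,.13) for u,v in zip(U.ravel(),V.ravel())])-H
rx=(P@X).reshape(U.shape);ry=(P@Y).reshape(U.shape);z=W[...,2]
m=(z>.12)&(z<.138)&(ry>.02)&(ry<.215)&(rx<.02)&(rx>-.15)
k=im[...,0].astype(int)-im[...,2]>25
m&=k
for a,b in((.02,.06),(.06,.1),(.1,.14),(.14,.18),(.18,.215)):
    q=m&(ry>a)&(ry<b)
    if q.sum():print(a,q.sum(),rx[q].min().round(4),rx[q].mean().round(4),rx[q].max().round(4))
if m.sum()>50:
    c=np.polyfit(ry[m],rx[m],1);print("bar a=",-np.arctan(c[0]),"x0",c[1])
b=(z>.142)&(z<.155)&(ry>.22)&(ry<.27)&(rx<-.0)&(rx>-.06)
if b.sum():
    Q=np.array([ray(u,v,.149) for u,v in zip(U[b],V[b])])-H;print("bolt",b.sum(),(Q@X).mean(),(Q@Y).mean())
E
python3 m.py pics/t4.png
```

```text
[ 0.72070537 -0.21025178  0.40172883] [ 0.80343586  0.69307196 -0.70894604]
0.02 191 -0.0095 0.0014 0.0193
0.06 187 -0.011 -0.0006 0.0103
0.1 189 -0.0124 -0.0024 0.0075
0.14 197 -0.0139 -0.0037 0.0066
0.18 124 -0.0153 -0.0058 0.009
bar a= 0.04516729416309962 x0 0.0031755260329282926
bolt 43 -0.007452000079045829 0.24205022701649948
```

View pics/t4.png

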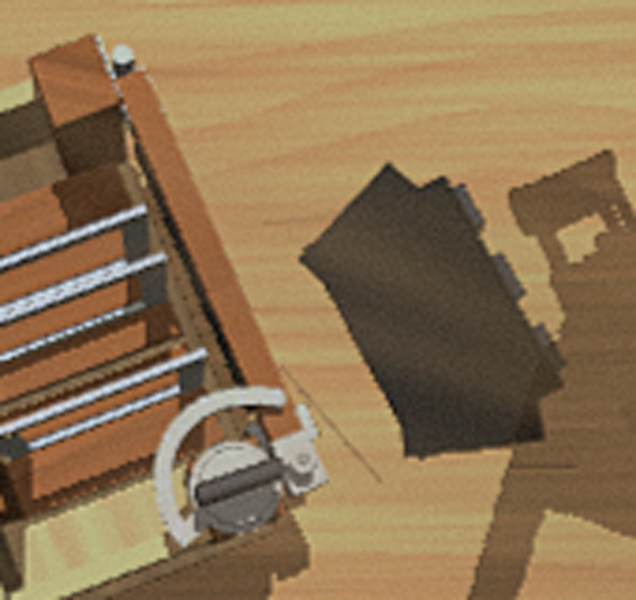

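The bar has stayed caught: the bolt is at (303,460), 7.5 mm proud, which gives about 0.03 rad. The wing at (237,482) is still near 0 and the frames are standing. Next I move over the cam with the gripper open.

Request:
servo_tool(increments=[{"slide":[311,-121,0],"dr":[0,0,0.047],"jaw":0},{"slide":[311,-121,0],"dr":[0,0,0.047],"jaw":0},{"slide":[311,-121,0],"dr":[0,0,0.047],"jaw":0},{"slide":[311,-121,0],"dr":[0,0,0.047],"jaw":0},{"slide":[311,-121,0],"dr":[0,0,0.047],"jaw":0},{"slide":[311,-121,0],"dr":[0,0,0.047],"jaw":0},{"slide":[311,-121,0],"dr":[0,0,0.047],"jaw":0},{"slide":[311,-121,0],"dr":[0,0,0.047],"jaw":0},{"slide":[311,-121,0],"dr":[0,0,0.047],"jaw":0},{"slide":[311,-121,0],"dr":[0,0,0.047],"jaw":0},{"slide":[311,-121,0],"dr":[0,0,0.047],"jaw":0}])

```text
t: 8.1
tool_pos: [0.4955, 0.0386, 0.4026]
orientation: [-1.835, -2.55, 0.0]
force: [-0.6, -0.4, -0.2]
opening: 0.0834
gripper_force: 0.0
```

Request:
servo_tool(increments=[{"slide":[-2,0,20],"dr":[0,0,0],"jaw":0},{"slide":[-2,0,45],"dr":[0,0,0],"jaw":0},{"slide":[-2,0,60],"dr":[0,0,0],"jaw":0},{"slide":[-2,0,61],"dr":[0,0,0],"jaw":0},{"slide":[-2,0,61],"dr":[0,0,0],"jaw":0}])

```text
t: 8.6
tool_pos: [0.4958, 0.037, 0.3417]
orientation: [-1.834, -2.55, 0.001]
force: [0.4, 0.4, 0.8]
opening: 0.093
gripper_force: 0.0
```

Request:
servo_tool(force=25, increments=[{"slide":[0,0,0],"dr":[0,0,0],"jaw":1},{"slide":[0,0,0],"dr":[0,0,0],"jaw":1},{"slide":[0,0,0],"dr":[0,0,0],"jaw":1},{"slide":[0,0,0],"dr":[0,0,0],"jaw":1},{"slide":[0,0,0],"dr":[0,0,0],"jaw":1},{"slide":[0,0,0],"dr":[0,0,0],"jaw":1},{"slide":[0,0,0],"dr":[0,0,0],"jaw":1},{"slide":[0,0,0],"dr":[0,0,0],"jaw":1},{"slide":[0,0,0],"dr":[0,0,0],"jaw":1}])

```text
t: 9.5
tool_pos: [0.4957, 0.0372, 0.3417]
orientation: [-1.834, -2.551, 0.0]
force: [-0.3, -0.9, 0.3]
opening: 0.0256
gripper_force: 0.0
```

Request:
servo_tool(increments=[{"slide":[0,0,0],"dr":[0,0,0],"jaw":1},{"slide":[0,0,0],"dr":[0,0,0],"jaw":1},{"slide":[0,0,0],"dr":[0,0,0],"jaw":1},{"slide":[0,0,0],"dr":[0,0,0],"jaw":1},{"slide":[0,0,0],"dr":[0,0,0],"jaw":1}])

```text
t: 10.0
tool_pos: [0.496, 0.0374, 0.3417]
orientation: [1.834, 2.55, 0.002]
force: [5.0, 1.6, -3.7]
opening: 0.0097
gripper_force: 25.0
```

Request:
servo_tool(increments=[{"slide":[0,1,0],"dr":[0,0,0.05],"jaw":1},{"slide":[0,1,0],"dr":[0,0,0.15],"jaw":1},{"slide":[0,1,0],"dr":[0,0,0.25],"jaw":1},{"slide":[0,1,0],"dr":[0,0,0.35],"jaw":1},{"slide":[0,1,0],"dr":[0,0,0.45],"jaw":1},{"slide":[0,1,0],"dr":[0,0,0.55],"jaw":1},{"slide":[0,1,0],"dr":[0,0,0.6],"jaw":1}])

```text
t: 10.7
tool_pos: [0.4969, 0.0375, 0.3418]
orientation: [2.509, 1.89, 0.001]
force: [4.4, 0.5, -2.5]
opening: 0.0093
gripper_force: 25.0
```

Request:
servo_tool(increments=[{"slide":[0,0,0],"dr":[0,0,0.1],"jaw":1},{"slide":[0,0,0],"dr":[0,0,0.2],"jaw":1},{"slide":[0,0,0],"dr":[0,0,0.3],"jaw":1},{"slide":[0,0,0],"dr":[0,0,0.4],"jaw":1},{"slide":[0,0,0],"dr":[0,0,0.5],"jaw":1},{"slide":[0,0,0],"dr":[0,0,0.6],"jaw":1},{"slide":[0,0,0],"dr":[0,0,0.6],"jaw":1}])

```text
t: 11.4
tool_pos: [0.4973, 0.0372, 0.3418]
orientation: [2.955, 1.063, 0.003]
force: [8.2, -2.1, -4.7]
opening: 0.0097
gripper_force: 25.0
```

Request:
servo_tool(increments=[{"slide":[1,1,0],"dr":[0,0,0.1],"jaw":1},{"slide":[1,1,0],"dr":[0,0,0.2],"jaw":1},{"slide":[1,1,0],"dr":[0,0,0.3],"jaw":1},{"slide":[1,1,0],"dr":[0,0,0.4],"jaw":1},{"slide":[1,1,0],"dr":[0,0,0.5],"jaw":1},{"slide":[1,1,0],"dr":[0,0,0.6],"jaw":1},{"slide":[1,1,0],"dr":[0,0,0.7],"jaw":1},{"slide":[1,1,0],"dr":[0,0,0.8],"jaw":1},{"slide":[1,1,0],"dr":[0,0,0.8],"jaw":1}])

```text
t: 12.3
tool_pos: [0.4981, 0.0365, 0.3418]
orientation: [3.135, -0.172, 0.0]
force: [1.8, -6.8, -1.4]
opening: 0.01
gripper_force: 25.0
```

```bash
python3 -c "
from plant import *
s=read_state();print(s['q'],s['wrist_torque'],s['force'])"
```

```text
[-0.02873454 -0.10543996  1.84192644 -0.00213603  1.40493754  1.6519713 ] [-0.76005164 -0.0415198  -0.0855292 ] [ 1.75783671 -6.80526511 -1.35253699]
```

Request:
servo_tool(increments=[{"slide":[0,0,0],"dr":[0,0,0],"jaw":0},{"slide":[0,0,0],"dr":[0,0,0],"jaw":0},{"slide":[0,0,0],"dr":[0,0,0],"jaw":0},{"slide":[0,0,0],"dr":[0,0,0],"jaw":0},{"slide":[0,0,0],"dr":[0,0,0],"jaw":0},{"slide":[0,0,0],"dr":[0,0,0],"jaw":0},{"slide":[0,0,0],"dr":[0,0,0],"jaw":0},{"slide":[0,0,0],"dr":[0,0,0],"jaw":0},{"slide":[0,0,0],"dr":[0,0,0],"jaw":0},{"slide":[0,0,0],"dr":[0,0,0],"jaw":0},{"slide":[0,0,0],"dr":[0,0,0],"jaw":0},{"slide":[0,0,0],"dr":[0,0,0],"jaw":0}])

```text
t: 13.5
tool_pos: [0.498, 0.0374, 0.3417]
orientation: [-3.137, 0.165, 0.0]
force: [0.2, 0.5, 0.5]
opening: 0.0929
gripper_force: 0.0
```

Request:
servo_tool(increments=[{"slide":[0,0,0],"dr":[0,0,-0.14],"jaw":0},{"slide":[0,0,0],"dr":[0,0,-0.28],"jaw":0},{"slide":[0,0,0],"dr":[0,0,-0.42],"jaw":0},{"slide":[0,0,0],"dr":[0,0,-0.56],"jaw":0},{"slide":[0,0,0],"dr":[0,0,-0.7],"jaw":0},{"slide":[0,0,0],"dr":[0,0,-0.84],"jaw":0},{"slide":[0,0,0],"dr":[0,0,-0.98],"jaw":0},{"slide":[0,0,0],"dr":[0,0,-1.12],"jaw":0},{"slide":[0,0,0],"dr":[0,0,-1.26],"jaw":0},{"slide":[0,0,0],"dr":[0,0,-1.4],"jaw":0},{"slide":[0,0,0],"dr":[0,0,-1.54],"jaw":0},{"slide":[0,0,0],"dr":[0,0,-1.57],"jaw":0},{"slide":[0,0,0],"dr":[0,0,-1.57],"jaw":0}])

```text
t: 14.8
tool_pos: [0.498, 0.0374, 0.3417]
orientation: [2.336, 2.101, -0.0]
force: [0.9, -0.3, 0.3]
opening: 0.0928
gripper_force: 0.0
```

Request:
servo_tool(increments=[{"slide":[0,0,0],"dr":[0,0,-0.14],"jaw":0},{"slide":[0,0,0],"dr":[0,0,-0.28],"jaw":0},{"slide":[0,0,0],"dr":[0,0,-0.42],"jaw":0},{"slide":[0,0,0],"dr":[0,0,-0.56],"jaw":0},{"slide":[0,0,0],"dr":[0,0,-0.7],"jaw":0},{"slide":[0,0,0],"dr":[0,0,-0.84],"jaw":0},{"slide":[0,0,0],"dr":[0,0,-0.98],"jaw":0},{"slide":[0,0,0],"dr":[0,0,-1.12],"jaw":0},{"slide":[0,0,0],"dr":[0,0,-1.26],"jaw":0},{"slide":[0,0,0],"dr":[0,0,-1.4],"jaw":0},{"slide":[0,0,0],"dr":[0,0,-1.54],"jaw":0},{"slide":[0,0,0],"dr":[0,0,-1.57],"jaw":0},{"slide":[0,0,0],"dr":[0,0,-1.57],"jaw":0}])

```text
t: 16.1
tool_pos: [0.498, 0.0374, 0.3418]
orientation: [0.169, 3.137, -0.0]
force: [0.3, 0.1, 0.8]
opening: 0.0925
gripper_force: 0.0
```

Request:
servo_tool(force=25, increments=[{"slide":[0,0,0],"dr":[0,0,0],"jaw":1},{"slide":[0,0,0],"dr":[0,0,0],"jaw":1},{"slide":[0,0,0],"dr":[0,0,0],"jaw":1},{"slide":[0,0,0],"dr":[0,0,0],"jaw":1},{"slide":[0,0,0],"dr":[0,0,0],"jaw":1},{"slide":[0,0,0],"dr":[0,0,0],"jaw":1},{"slide":[0,0,0],"dr":[0,0,0],"jaw":1},{"slide":[0,0,0],"dr":[0,0,0],"jaw":1},{"slide":[0,0,0],"dr":[0,0,0],"jaw":1},{"slide":[0,0,0],"dr":[0,0,0],"jaw":1},{"slide":[0,0,0],"dr":[0,0,0],"jaw":1},{"slide":[0,0,0],"dr":[0,0,0],"jaw":1},{"slide":[0,0,0],"dr":[0,0,0],"jaw":1},{"slide":[0,0,0],"dr":[0,0,0],"jaw":1}])

```text
t: 17.5
tool_pos: [0.498, 0.0366, 0.3417]
orientation: [-0.169, -3.137, 0.003]
force: [-1.2, -5.5, 0.9]
opening: 0.0097
gripper_force: 25.0
```

Request:
servo_tool(increments=[{"slide":[0,-1,0],"dr":[0,0,0.1],"jaw":1},{"slide":[0,-1,0],"dr":[0,0,0.2],"jaw":1},{"slide":[0,-1,0],"dr":[0,0,0.3],"jaw":1},{"slide":[0,-1,0],"dr":[0,0,0.4],"jaw":1},{"slide":[0,-1,0],"dr":[0,0,0.5],"jaw":1},{"slide":[0,-1,0],"dr":[0,0,0.6],"jaw":1},{"slide":[0,-1,0],"dr":[0,0,0.7],"jaw":1},{"slide":[0,-1,0],"dr":[0,0,0.8],"jaw":1},{"slide":[0,-1,0],"dr":[0,0,0.9],"jaw":1},{"slide":[0,-1,0],"dr":[0,0,1.0],"jaw":1},{"slide":[0,-1,0],"dr":[0,0,1.05],"jaw":1},{"slide":[0,-1,0],"dr":[0,0,1.05],"jaw":1}])

```text
t: 18.7
tool_pos: [0.4975, 0.0356, 0.3417]
orientation: [-1.721, -2.628, 0.004]
force: [-4.9, -6.3, 3.2]
opening: 0.0098
gripper_force: 25.0
```

```bash
python3 -c "
from plant import *
s=read_state();print(s['q'],s['wrist_torque'],s['force'],s['joint_torque'][5])"
```

```text
[-0.03063571 -0.10630069  1.84279504 -0.00212866  1.40660106 -0.44179261] [-0.91702983  0.63573036 -0.16241479] [-4.85486059 -6.32910903  3.2256177 ] 0.769125446677208
```

Request:
servo_tool(increments=[{"slide":[0,0,0],"dr":[0,0,0.04],"jaw":1},{"slide":[0,0,0],"dr":[0,0,0.08],"jaw":1},{"slide":[0,0,0],"dr":[0,0,0.12],"jaw":1},{"slide":[0,0,0],"dr":[0,0,0.12],"jaw":1}])

```text
t: 19.1
tool_pos: [0.4975, 0.0356, 0.3417]
orientation: [1.874, 2.521, -0.005]
force: [-4.3, -6.3, 3.9]
opening: 0.0103
gripper_force: 25.8
```

```bash
python3 -c "
from plant import *
s=read_state();print(s['q'],s['wrist_torque'],s['force'],s['joint_torque'][5])"
```

```text
[-0.03054285 -0.1062737   1.8427913  -0.00249105  1.40666655 -0.32273389] [-1.00170139  0.75454401  0.55410849] [-4.3039632  -6.33629858  3.85140337] 1.1544442176818848
```

The wrist torque jumped at a cam angle of about 3.14, so the stop has been reached. I'll press slightly further, then release and look.

Request:
servo_tool(increments=[{"slide":[0,0,0],"dr":[0,0,0.04],"jaw":1},{"slide":[0,0,0],"dr":[0,0,0.04],"jaw":1}])

```text
t: 19.3
tool_pos: [0.4976, 0.0355, 0.3417]
orientation: [1.924, 2.483, -0.005]
force: [-4.2, -6.9, 2.7]
opening: 0.0108
gripper_force: 26.5
```

Request:
servo_tool(increments=[{"slide":[0,0,0],"dr":[0,0,0],"jaw":0},{"slide":[0,0,0],"dr":[0,0,0],"jaw":0},{"slide":[0,0,0],"dr":[0,0,0],"jaw":0},{"slide":[0,0,0],"dr":[0,0,0],"jaw":0},{"slide":[0,0,0],"dr":[0,0,0],"jaw":0},{"slide":[0,0,0],"dr":[0,0,0],"jaw":0},{"slide":[0,0,0],"dr":[0,0,0],"jaw":0},{"slide":[0,0,-20],"dr":[0,0,0],"jaw":0},{"slide":[0,0,-60],"dr":[0,0,0],"jaw":0},{"slide":[-40,0,-80],"dr":[0,0,0],"jaw":0},{"slide":[-80,0,-80],"dr":[0,0,0],"jaw":0},{"slide":[-130,0,-80],"dr":[0,0,0],"jaw":0},{"slide":[-180,0,-80],"dr":[0,0,0],"jaw":0},{"slide":[-230,0,-80],"dr":[0,0,0],"jaw":0},{"slide":[-280,0,-80],"dr":[0,0,0],"jaw":0},{"slide":[-300,0,-80],"dr":[0,0,0],"jaw":0},{"slide":[-300,0,-80],"dr":[0,0,0],"jaw":0}])

```text
t: 21.0
tool_pos: [0.5732, -0.257, 0.4209]
orientation: [-1.926, -2.481, 0.001]
force: [0.0, 0.5, -0.2]
opening: 0.093
gripper_force: 0.0
```

```bash
cat >> m.py <<'E'
w=(z>.178)&(z<.2)&(abs(rx-.029)<.05)&(abs(ry-.24)<.05)
Q=np.array([ray(u,v,.189) for u,v in zip(U[w],V[w])]);c=Q.mean(0);e=np.linalg.svd(Q-c)[2][0];print("wing",c,np.degrees(np.arctan2(e[1],e[0]))%180)
E
python3 m.py pics/t5.png
```

```text
[ 0.57318938 -0.2552056   0.42103958] [-0.26852128  0.38475444  0.10566447]
0.02 188 -0.0083 0.0024 0.0193
0.06 189 -0.0083 0.0017 0.0145
0.1 187 -0.0087 0.0012 0.0109
0.14 192 -0.0087 0.001 0.0107
0.18 173 -0.009 0.0007 0.0105
bar a= 0.011500144660468769 x0 0.002756883941380292
bolt 127 -0.004653457035098998 0.24609094985852767
wing [0.49527137 0.03656414] 109.64211863792136
```

View pics/t5.png

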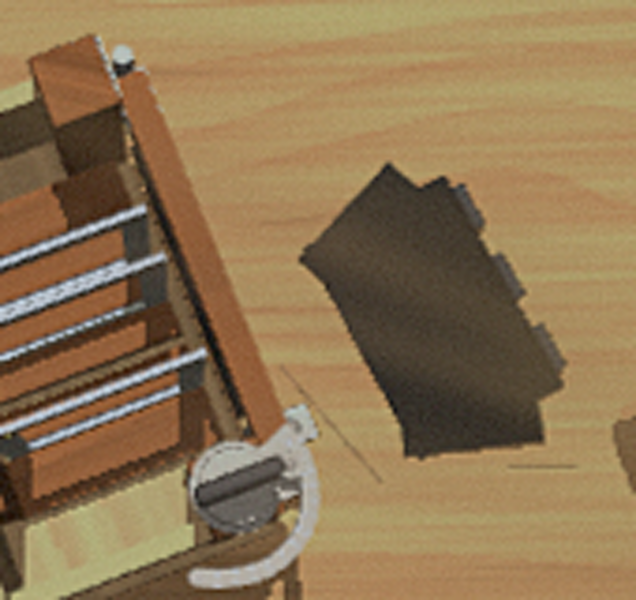

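The bar now lies tight, with its front edge within about 0.004 rad of the rack's line. The hook wraps outside the bolt at about (290,445). The wing at (238,480) is half a turn on at 109.6°, matching the rack yaw. The frames and the leaf look unmoved, so I'm handing in.

```bash
python3 -c "
from plant import *
print(close_job())"
```

```text
the job is handed in; nothing more can be done
None
```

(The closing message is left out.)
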